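# Load a gravity roller lane with a riveting kit

## Task

Load the kit onto the sloped roller lane: first the grey bracket with its drilled lip facing back uphill, then the round tin, then the carton lengthwise, so that they end standing upright in a closed-up row against the stop at the low end. Set each one down on the rollers at the open high end, let go, and let it roll down home by itself; do not drop or push them. Leave the clamp, the pin strip and the olive bracket where they are.

Things in the scene. Friction and masses are not known exactly. Their poses are not given: they have to be found in the camera images.
- deck: Fixed roller deck sloping 6.3 deg. Origin: the loading point, mid lane, on the roller tops, about 99 mm above the bench. x downhill (18 mm steel rollers, 22 apart, at x -53 to 321 mm, open for loading at x -65 to 90; stop face at x 335, rising 40), y across, z square to the rollers. 74 mm clear between side rails 8 thick, rising 12 above the rollers. A load let go here rolls home in 1 to 3 s.
- cage_mouth (a point): Middle of the uphill top bar of the fixed dark cage of bars over the lower lane, 94 mm above the roller tops, 95 mm downhill of the deck's origin. The cage runs 195 mm downhill from here: 90 mm clear under the bars, 98 to their top, 104 mm wide outside. Loads roll through under it.
- bracket: Grey painted bracket, about 0.35 kg. Base flange 90 (x) by 60 (y) by 4 mm; on it an upright channel 40 wide outside (y): flat side webs x -25 to 25, z 4 to 50, top plate 60 (x) by 40, z 50 to 54; at the x = -28 end of the top an upstanding drilled lip 4 thick, to z = 72. Origin: centre of underside, z up. Rides with +x downhill, lip uphill.
- bracket_lip (a point): Middle of the top edge of the bracket's drilled lip, at x -28, z 72 in the bracket's frame.
- tin: Plain round steel tin, 62 mm diameter, 55 mm high, 0.35 kg or so, stands upright. Origin: centre of the underside, z up.
- carton: Closed brown cardboard carton, 100 (x, its length) by 60 (y) by 62 mm high, 0.4 kg or so. Origin: centre of the underside, z up. It rides with its length along the lane, either end first.
- clamp: Bystander: small dark C-clamp lying flat, reaching x -32 to 41 mm, y -56 to 38 mm, 14 mm high. Origin: underside, mid frame.
- pin_strip: Bystander: aluminium strip 90 (x) by 30 (y) mm with ten upright black pins, 29 mm high. Origin: centre of underside.
- olive_bracket: Bystander: olive Z-shaped bracket standing, 60 (x) by 44 (y) by 58 mm high. Origin: centre of underside.
- angle_plate: Fixed steel angle plate 60 (x) by 30 (y) by 120 mm high, between the loads and the lane. Origin: centre of underside.
Not all that is in view belongs to the job. What is shaped like the tin but blue is not meant.

How it is judged:
By the outcome, as a careful person would: the job done as asked, in the order asked, and still so for the second after the job is handed in, with the robot touching nothing.
It also fails if it takes over 72 s, if anything falls off the work surface, if the arm or the gripper's body presses on something with over 40 N, if the wrist force passes 120 N, or if a joint passes its speed limit or range.

## Robot

A 7-joint arm with a two-finger parallel gripper is mounted at the origin on the work surface. World frame = base frame: x ahead of the robot, y to its left, z up, the work surface at z = 0. Lengths are in m, angles in degrees, forces in N, time in s.
With the tool pointing down it reaches from about 0.425 to 0.875 m from the base axis. Payload 9.9 kg.
Tool frame: the origin (TCP) lies at the very end of the fingers, on their centre line; the grasp point (between the pads) lies 19 mm behind it; z points along the fingers, x is the direction in which the jaws open and shut, and the axes are right-handed (so a half turn about z gives the same grasp; the last joint's range is limited). The gripper opens to 85 mm and grips with 20 to 120 N. Pads are 22 mm wide; open, the fingers measure 114 mm over their backs; the gripper's body (76 mm by 85 mm) begins 54 mm behind the grasp point. The pads swing forward as they close: fully open they stand 13 mm farther back than shut.
Start: joints at [62.12, 32.985, 1.427, 82.34, -0.859, 64.687, -3.237], TCP at [0.265, -0.621, 0.231] pointing down, gripper open.
Joint ranges: [-157.87, 157.87], [-19.46, 123.44], [-87.15, 90], [11.01, 140.99], [-62.26, 242.26], [9.8, 113.94], [-161.44, 161.44]. Speed limits (degrees/s): [127.2, 127.2, 172.46, 172.46, 180, 180, 180].

## Interface

Orientations are given as a 3x3 rotation matrix whose columns are the frame's x, y, z axes.
In Python, from plant import arm, grab_frame gives the robot as it stands. Calls block until the motion is done:
- arm.goto(position, orientation): joint-space move of the TCP to a pose.
- arm.move_straight(position, rot=None, rate=0.15, max_force=None): straight line of the TCP; rot=None keeps the orientation; rate is the mean speed in m/s. With max_force (N) it stops when the force on the tool has changed by that much, and returns True; else False.
- arm.movej(angles): joint-space move.
- arm.gripper_to(opening): finger opening in m; the grip force is fixed at half the most; returns when the fingers have stopped.
- arm.sleep(seconds).
- arm.ik(position, orientation): joint angles nearest the present ones, or None.
- grab_frame(name): name is "scene" or "top"; returns a dict with "color" (384x512x3 uint8, blue, green, red), "fx", "fy", "cx", "cy" (pixels), "k1" (the pictures are not rectified: a ray, as slopes to the right and down, at radius r is drawn at 1 + k1 r^2 times it, then the intrinsics apply), "world_from_camera" (4x4, takes a point from camera to world coordinates). Camera axes: x right, y up, looking along -z (the intrinsics and any distortion apply to the point x, -y, -z); pixel columns grow to the right and rows downward; lengths in m; the calibration is good to about 2 mm. A picture is of the moment at which its call begins. There is no depth.
A pose or a line that the arm cannot do raises arm.IKError and nothing moves.
- arm.sign_off(): hands the job in, once; it reports no verdict.
Readings, each from a call of its own:
- arm.read_time_s(): time.
- arm.read_joint_positions(): joint angles.
- arm.read_qvel(): joint speeds.
- arm.read_tau(): joint torques, N m.
- arm.read_tcp_pos(): TCP position.
- arm.read_tool_rot(): TCP orientation.
- arm.read_ft_force(): force on the tool from outside, world axes, zero at the start.
- arm.read_moment(): the same for the moment, N m.
- arm.read_gripper_width(): finger opening in m.
Only numpy, scipy, OpenCV 4.12 (cv2) and the standard library are available. Lean on these libraries where they do the work, as an engineer would, in place of code of your own. Each camera call takes 0.05 s, during which the arm holds its last target.

## Working session

There is one attempt and no reset: what is moved stays moved. The work goes in short steps, each a Python script; the robot and the scene stay as the last script left them, time stands still between calls to the robot, and variables do not carry over. Pictures are saved under pics/ and viewed, and the job is handed in when it is done.

```bash
ls; mkdir -p pics; python3 - <<'E'
from plant import arm, grab_frame
import cv2,numpy as np
for n in ("scene","top"):
    f=grab_frame(n); cv2.imwrite(f"pics/{n}0.png",f["color"])
    print(n,[f[k] for k in("fx","fy","cx","cy","k1")]); print(np.round(f["world_from_camera"],4))
print(arm.read_time_s())
E
```

```text
pics
scene [402.8446726636179, 402.8446726636179, 261.2120586529186, 186.13674032651974, 0.02366670930549831]
[[-0.8703 -0.4085  0.2751  0.8289]
 [ 0.4924 -0.732   0.4708  0.4821]
 [ 0.0091  0.5452  0.8383  0.9878]
 [ 0.      0.      0.      1.    ]]
top [418.9300752527076, 418.9300752527076, 262.2041633600687, 189.7473070094207, -0.11666028811726475]
[[ 0.0053  0.9993 -0.0377  0.5123]
 [-0.9995  0.0042 -0.0309 -0.044 ]
 [-0.0307  0.0378  0.9988  1.0061]
 [ 0.      0.      0.      1.    ]]
0.1
```

View pics/scene0.png

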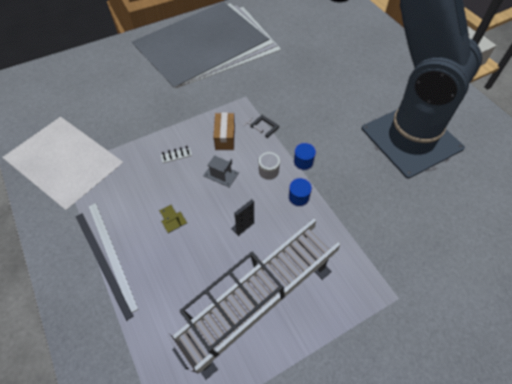

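View pics/top0.png

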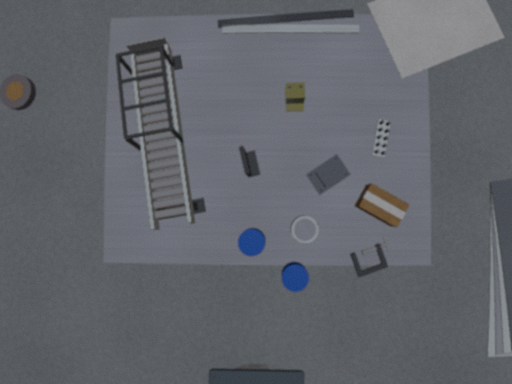

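```bash
python3 - <<'E'
import cv2,numpy as np
t=cv2.imread("pics/top0.png"); s=cv2.imread("pics/scene0.png")
cv2.imwrite("pics/t_a.png",cv2.resize(t[70:290,220:420],None,fx=2.7,fy=2.7,interpolation=cv2.INTER_CUBIC))
cv2.imwrite("pics/t_b.png",cv2.resize(t[30:240,105:215],None,fx=2.8,fy=2.8,interpolation=cv2.INTER_CUBIC))
cv2.imwrite("pics/s_a.png",cv2.resize(s[105:235,150:330],None,fx=4.4,fy=4.4,interpolation=cv2.INTER_CUBIC))
cv2.imwrite("pics/s_b.png",cv2.resize(s[210:384,160:350],None,fx=3.4,fy=3.4,interpolation=cv2.INTER_CUBIC))
E
```

```text
(no output)
```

View pics/t_a.png

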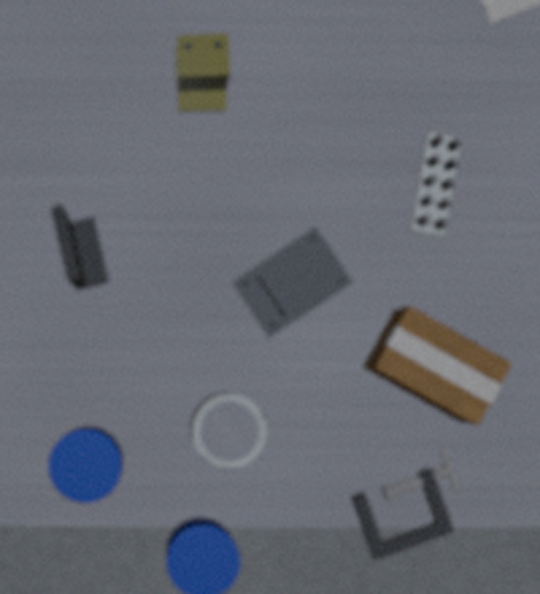

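View pics/t_b.png

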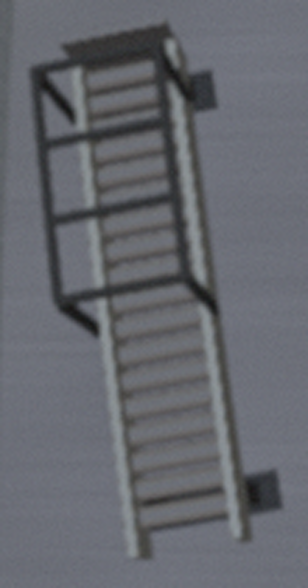

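View pics/s_a.png

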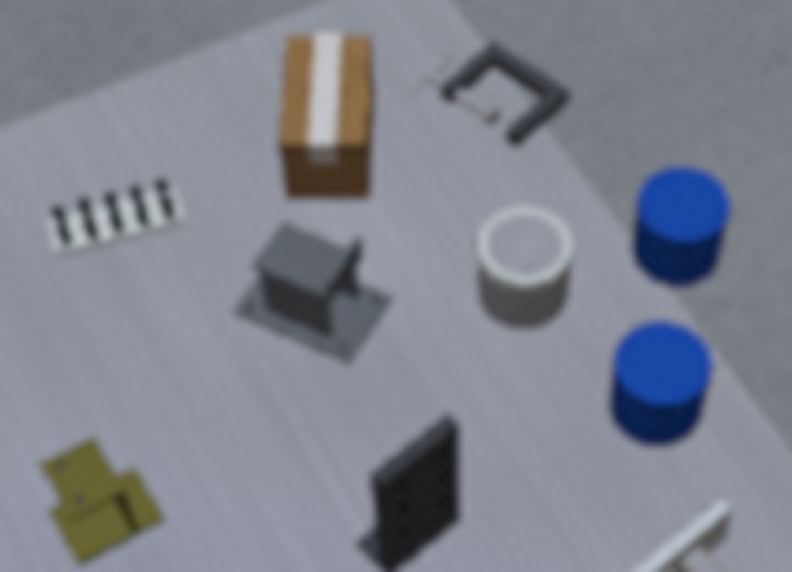

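View pics/s_b.png

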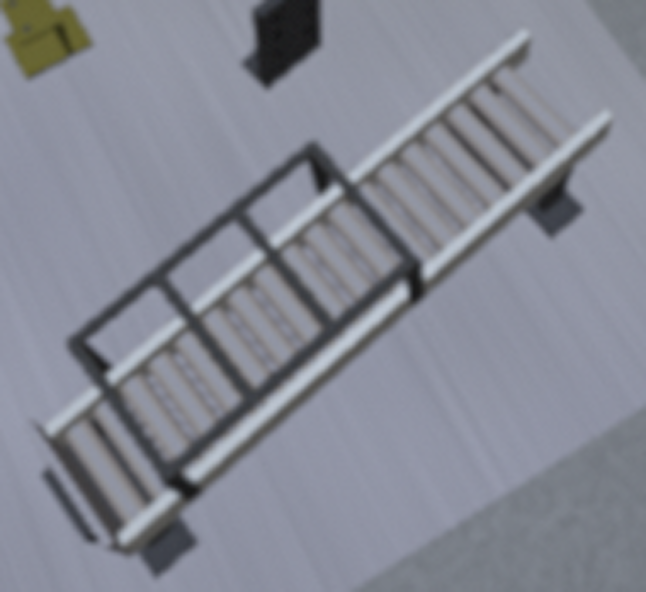

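Top view. For the tin: the grey-white round at (305,229) is the candidate, and the blue ones at (252,241) and (295,277) are rejected by colour. For the bracket: the grey one at (328,174) is the candidate, against the olive one at (295,97) and the dark angle plate at (249,161), and its lip is at the left end near (318,180). Carton: (383,205). Deck: the open high end is at the bottom, near (170,220). Next I'll take closer crops to pick points.

```bash
cat > h.py <<'E'
import cv2,numpy as np
def ray(f,px):
    K=np.array([[f["fx"],0,f["cx"]],[0,f["fy"],f["cy"]],[0,0,1]])
    p=cv2.undistortPoints(np.array(px,float).reshape(-1,1,2),K,np.array([f["k1"],0,0,0,0.])).reshape(-1,2)
    W=f["world_from_camera"]; d=np.c_[p[:,0],-p[:,1],-np.ones(len(p))]@W[:3,:3].T
    return W[:3,3],d
def onplane(f,px,z):
    o,d=ray(f,px); return o+d*((z-o[2])/d[:,2])[:,None]
def proj(f,P):
    W=f["world_from_camera"]; q=(np.atleast_2d(P)-W[:3,3])@W[:3,:3]
    u=q[:,0]/-q[:,2]; v=q[:,1]/q[:,2]
    k=1+f["k1"]*(u*u+v*v); return np.c_[f["cx"]+f["fx"]*u*k, f["cy"]+f["fy"]*v*k]
def tri(fa,pa,fb,pb):
    (oa,da),(ob,db)=ray(fa,[pa]),ray(fb,[pb]); da=da[0];db=db[0]
    s=np.linalg.lstsq(np.c_[da,-db],ob-oa,rcond=None)[0]
    a=oa+s[0]*da;b=ob+s[1]*db; return (a+b)/2,np.linalg.norm(a-b)
E
cat > meas.py <<'E'
import pickle
from plant import arm, grab_frame
from h import *
T=grab_frame("top");S=grab_frame("scene"); pickle.dump((T,S),open("fr.pkl","wb"))
def comps(f,m,amin=60):
    n,l,st,c=cv2.connectedComponentsWithStats(m.astype(np.uint8))
    for i in range(1,n):
        if st[i,4]>amin: yield i,l==i,st[i],c[i]
c=T["color"]; hsv=cv2.cvtColor(c,cv2.COLOR_BGR2HSV)
print("bg",c[150,210],hsv[150,210],"br",c[170,335],"tin",c[229,305],c[229,293],"cart",c[195,375],c[205,383])
E
python3 meas.py
python3 - <<'E'
import cv2
t=cv2.imread("pics/top0.png"); s=cv2.imread("pics/scene0.png")
def crop(im,x0,y0,w,h,k,n):
    a=cv2.resize(im[y0:y0+h,x0:x0+w],None,fx=k,fy=k,interpolation=cv2.INTER_CUBIC)
    a=cv2.convertScaleAbs(a,alpha=1.5,beta=-20)
    for i in range(0,w,10): cv2.line(a,(i*k,0),(i*k,6 if i%50 else 14),(0,255,255),1); cv2.putText(a,str(x0+i),(i*k,18),0,.3,(0,255,255),1) if i%20==0 else 0
    for i in range(0,h,10): cv2.line(a,(0,i*k),(6,i*k),(0,255,255),1); cv2.putText(a,str(y0+i),(2,i*k+4),0,.3,(0,255,255),1) if i%20==0 else 0
    cv2.imwrite("pics/"+n,a)
crop(t,110,120,100,120,5,"c1.png"); crop(t,105,30,100,120,5,"c2.png"); crop(s,240,210,110,100,6,"c3.png"); crop(t,295,140,80,70,8,"c4.png")
crop(s,160,250,130,130,4,"c5.png")
E
```

```text
bg [121 113 108] [108  27 121] br [82 78 72] tin [125 115 113] [144 138 133] cart [112 117 127] [145 145 143]
```

View pics/c1.png

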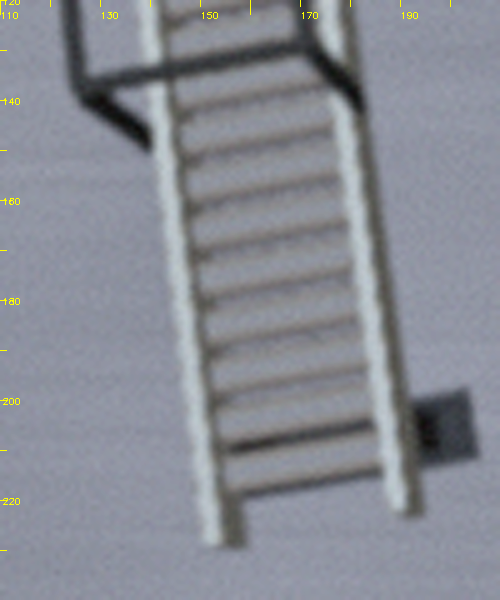

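View pics/c2.png

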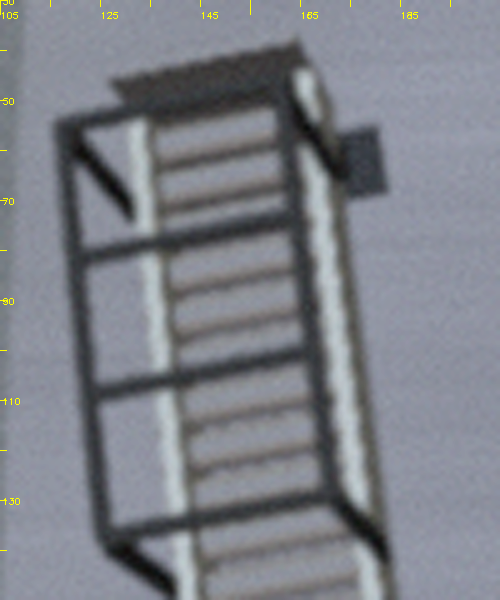

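View pics/c3.png

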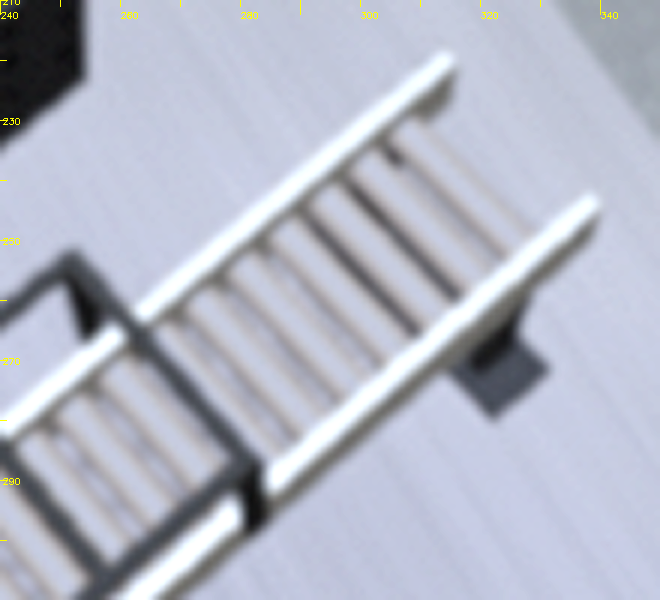

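View pics/c4.png

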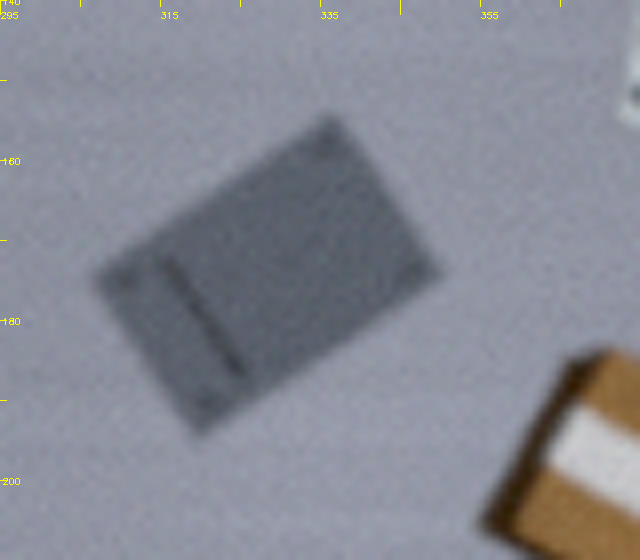

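View pics/c5.png

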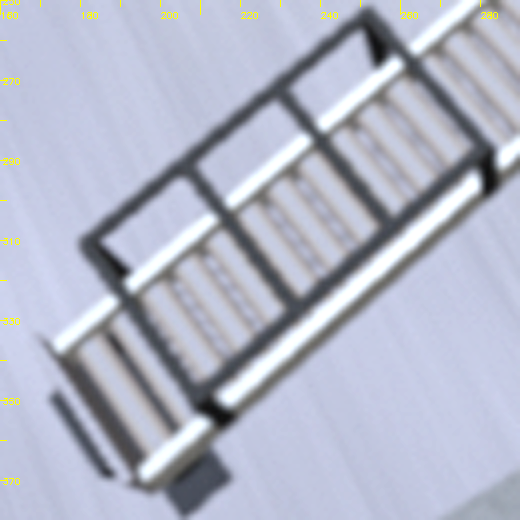

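```bash
cat > meas2.py <<'E'
import pickle
from h import *
from scipy.optimize import least_squares
T,S=pickle.load(open("fr.pkl","rb"))
pairs={"mouthL":((126.5,136.5),(281,287)),"mouthR":((170.5,128.5),(251.5,253.5)),"lowL":((118.5,55),(211,352)),"lowR":((162.5,48.5),(180.5,310)),"railL":((153,229),(338.5,244)),"railR":((191,222),(314,220))}
for k,(a,b) in pairs.items():
    p,e=tri(T,a,S,b); print(k,np.round(p,4),"gap mm",round(e*1e3,1))
def R(yaw,s):
    c,n=np.cos(yaw),np.sin(yaw); Rz=np.array([[c,-n,0],[n,c,0],[0,0,1]])
    return Rz@np.array([[np.cos(s),0,np.sin(s)],[0,1,0],[-np.sin(s),0,np.cos(s)]])
def model(q):
    xe,xr=q[5],q[6]
    L=np.array([[.095,.048,.094],[.095,-.048,.094],[xe,.048,.094],[xe,-.048,.094],[xr,.041,.012],[xr,-.041,.012]])
    return L@R(q[3],q[4]).T+q[:3]
def res(q,slope=True):
    P=model(q); 
    return np.r_[(proj(T,P)-[v[0] for v in pairs.values()]).ravel(),(proj(S,P)-[v[1] for v in pairs.values()]).ravel(),(q[4]-np.radians(6.3))*300,(q[2]-.099)*200,(q[5]-.288)*50]
r=least_squares(res,[.4,.2,.099,.1,.11,.285,-.065]); q=r.x
print("deck",np.round(q[:3],4),np.degrees(q[3:5]),q[5:]); print(np.round(r.fun,1))
pickle.dump((q[:3],R(q[3],np.radians(6.3))),open("deck.pkl","wb"))
c=T["color"]; hsv=cv2.cvtColor(c,cv2.COLOR_BGR2HSV).astype(int); g=c.max(2).astype(int)
def big(m,roi):
    x0,y0,x1,y1=roi; mm=np.zeros(m.shape,np.uint8); mm[y0:y1,x0:x1]=m[y0:y1,x0:x1]
    mm=cv2.morphologyEx(mm,cv2.MORPH_CLOSE,np.ones((3,3),np.uint8))
    cs,_=cv2.findContours(mm,cv2.RETR_EXTERNAL,cv2.CHAIN_APPROX_NONE); return max(cs,key=cv2.contourArea).reshape(-1,2).astype(float)
def rect(P):
    (cx,cy),(w,h),a=cv2.minAreaRect((P[:,:2]*1000).astype(np.float32)); 
    if w<h: w,h,a=h,w,a+90
    return np.round([cx,cy],1),(round(w,1),round(h,1)),round((a+90)%180-90,1)
gs=cv2.GaussianBlur(g.astype(np.float32),(3,3),0)
b=big(gs<103,(300,150,356,198)); print("bracket z4",rect(onplane(T,b,.004)))
k=big((hsv[...,1]>70)&(hsv[...,0]<30),(350,178,415,232)); print("carton z62",rect(onplane(T,k,.062)))
# scene bracket lip/flange
cs=S["color"]
t=big(g>128,(285,212,325,248)); (e,ax,an)=cv2.fitEllipse(t.astype(np.float32)); print("tin",e,ax,onplane(T,[e],.055),[a/T["fx"]*.95 for a in ax])
kk=cv2.minAreaRect(k.astype(np.float32)); print("carton px",kk)
v=T["color"].copy()
for cc in(b,k,t): cv2.polylines(v,[cc.astype(np.int32)],True,(0,0,255),1)
cv2.imwrite("pics/seg.png",cv2.resize(v[140:260,280:420],None,fx=5,fy=5,interpolation=cv2.INTER_NEAREST))
E
python3 meas2.py
```

```text
mouthL [0.6502 0.2611 0.1744] gap mm 3.3
mouthR [0.6667 0.1678 0.177 ] gap mm 0.0
lowL [0.832  0.2967 0.1462] gap mm 6.8
lowR [0.8472 0.1961 0.1493] gap mm 3.8
railL [0.4598 0.221  0.1075] gap mm 0.5
railR [0.4753 0.1378 0.1067] gap mm 1.0
deck [0.5553 0.1955 0.0895] [10.23122229  6.3402543 ] [ 0.27963133 -0.09022821]
[-0.2  1.   1.   0.3 -0.5  1.1 -1.4 -1.4 -0.  -0.5 -1.3  0.1 -0.7  0.3
 -0.3  0.5 -1.9 -2.5  1.2  1.2 -0.3 -0.8  0.3 -0.3  0.2 -1.9 -0.4]
bracket z4 (array([ 588.5, -169.8]), (89.5, 59.1), -56.2)
carton z62 (array([ 515.1, -285.4]), (105.4, 61.2), 61.3)
tin (304.97100830078125, 229.33863830566406) (26.43010711669922, 27.046117782592773) [[ 0.45888388 -0.1119442   0.055     ]] [0.059935066122235814, 0.06133198214037051]
carton px ((381.8821105957031, 204.7122802734375), (46.33032989501953, 27.00174331665039), 29.05460548400879)
```

```bash
python3 - <<'E'
import cv2
s=cv2.imread("pics/scene0.png")
def crop(im,x0,y0,w,h,k,n):
    a=cv2.resize(im[y0:y0+h,x0:x0+w],None,fx=k,fy=k,interpolation=cv2.INTER_CUBIC)
    a=cv2.convertScaleAbs(a,alpha=1.5,beta=-20)
    for i in range(0,w,10): cv2.line(a,(i*k,0),(i*k,6),(0,255,255),1); cv2.putText(a,str(x0+i),(i*k,18),0,.3,(0,255,255),1)
    for i in range(0,h,10): cv2.line(a,(0,i*k),(6,i*k),(0,255,255),1); cv2.putText(a,str(y0+i),(2,i*k+4),0,.3,(0,255,255),1)
    cv2.imwrite("pics/"+n,a)
crop(s,195,105,95,85,8,"c6.png")
E
```

```text
(no output)
```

View pics/seg.png

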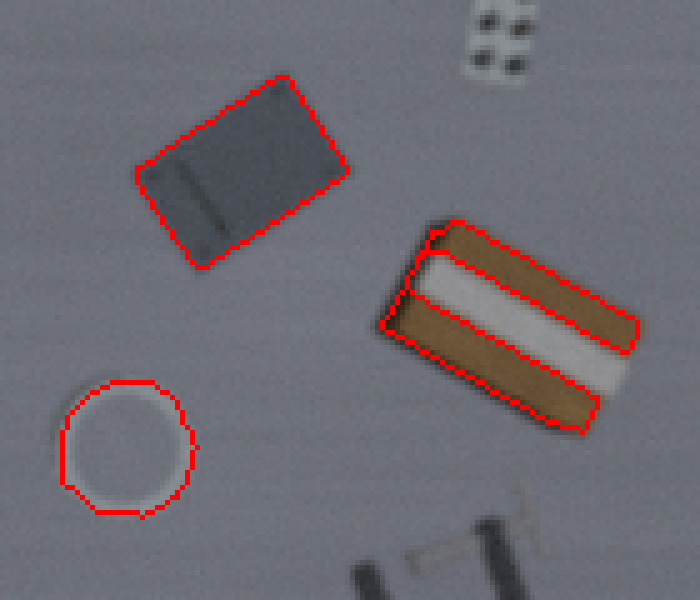

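View pics/c6.png

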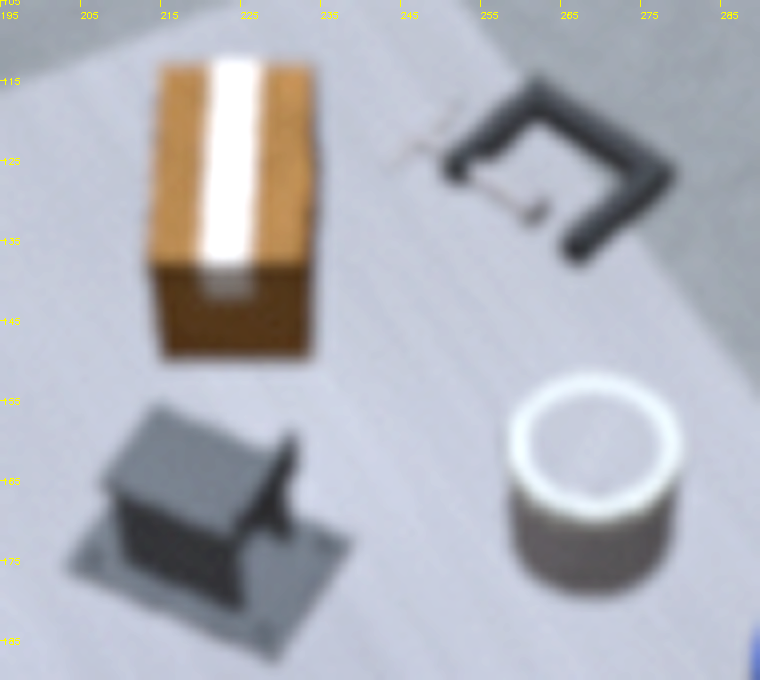

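```bash
cat > meas3.py <<'E'
import pickle
from h import *
from scipy.optimize import least_squares
T,S=pickle.load(open("fr.pkl","rb"))
def R(yaw,s):
    c,n=np.cos(yaw),np.sin(yaw); Rz=np.array([[c,-n,0],[n,c,0],[0,0,1]])
    return Rz@np.array([[np.cos(s),0,np.sin(s)],[0,1,0],[-np.sin(s),0,np.cos(s)]])
def band(f,p0,p1,half=7):
    # sub-pixel edges of bright rail band on lines square to p0-p1
    g=f["color"].mean(2).astype(np.float32); p0,p1=np.array(p0,float),np.array(p1,float)
    d=(p1-p0)/np.linalg.norm(p1-p0); n=np.array([-d[1],d[0]]); out=[];W=[]
    s=np.arange(-half,half+.01,.1)
    for t in np.linspace(.03,.97,30):
        c=p0+t*(p1-p0); q=c+s[:,None]*n
        v=cv2.remap(g,q[:,0].astype(np.float32),q[:,1].astype(np.float32),cv2.INTER_LINEAR).ravel()
        m=np.argmax(np.where(abs(s)<3,v,0)); 
        bg=np.percentile(v,30); th=(v[m]+max(bg,0))/2
        i=m
        while i>0 and v[i]>th:i-=1
        j=m
        while j<len(v)-1 and v[j]>th:j+=1
        out.append(c+n*(s[i]+s[j])/2); W.append((s[j]-s[i]))
    W=np.array(W); ok=abs(W-np.median(W))<.8
    out=np.array(out)[ok]; print("band w",np.median(W),ok.sum()); return out
TL=band(T,(143,150),(153,224)); TR=band(T,(178,145),(190.5,217))
SL=band(S,(287,284),(335,246)); SR=band(S,(266,259),(310,223))
def linedist(f,A,B,pts):
    # project two deck points, perpendicular distances
    a,b=proj(f,[A,B]); d=(b-a)/np.linalg.norm(b-a); return (pts-a)@np.array([-d[1],d[0]])
def rl(q):
    M=R(q[3],q[4]); o=q[:3]; P=lambda x,y,z:o+M@np.array([x,y,z])
    return np.r_[linedist(T,P(-.08,.041,.012),P(.09,.041,.012),TL),linedist(T,P(-.08,-.041,.012),P(.09,-.041,.012),TR),
      linedist(S,P(-.08,.041,.012),P(.09,.041,.012),SL),linedist(S,P(-.08,-.041,.012),P(.09,-.041,.012),SR)]
M94=[((126.5,136.5),(281,287)),((170.5,128.5),(251.5,253.5))]
def res(q,pr):
    M=R(q[3],q[4]); o=q[:3]
    L=np.array([[.095,.048,.096],[.095,-.048,.096]])@M.T+o
    c=np.r_[(proj(T,L)-[m[0] for m in M94]).ravel(),(proj(S,L)-[m[1] for m in M94]).ravel()]
    return np.r_[rl(q)/3,c*.5,(q[4]-np.radians(6.3))*1000,(q[2]-.099)*pr]
for pr in (0,2000):
    r=least_squares(res,[.55,.195,.099,.18,.11],args=(pr,)); q=r.x
    print("prior",pr,np.round(q[:3],4),np.degrees(q[3:]).round(2),"rail rms px by band",[np.round(np.mean(x),2) for x in np.split(rl(q),np.cumsum([len(TL),len(TR),len(SL)]))]); print(np.round(r.fun[-10:-2]*2,1))
    M=R(q[3],q[4])
    ends={k:[((onplane_pt)) for onplane_pt in ()] for k in ()}
    # rail ends & first roller in each view, intersected with the deck plane at its z
    for f,px,z,nm in((T,(153,229),.012,"TrailL"),(T,(191,222),.012,"TrailR"),(S,(338.5,244),.012,"SrailL"),(S,(314,220),.012,"SrailR"),(T,(170,216),-.003,"Troller"),(T,(140.5,79),.098,"Tbar?"),(T,(141.5,50.5),.096,"Tlow")):
        oo,d=ray(f,[px]); n=M[:,2]; P=oo+d[0]*(((q[:3]+n*z-oo)@n)/(d[0]@n)); print(nm,np.round((P-q[:3])@M*1e3,1))
pickle.dump((q[:3],M),open("deck.pkl","wb"))
E
python3 meas3.py
```

```text
band w 3.699999999999987 23
band w 3.2999999999999883 25
band w 3.2999999999999883 29
band w 3.699999999999987 18
prior 0 [0.5553 0.1956 0.0955] [10.26  6.3 ] rail rms px by band [np.float64(-0.22), np.float64(0.0), np.float64(-0.0), np.float64(0.33)]
[-1.7  0.2 -0.1 -0.5 -0.5 -0.9 -0.4 -0.9]
TrailL [-91.4  39.2  12. ]
TrailR [-90.5 -45.2  12. ]
SrailL [-86.7  43.9  12. ]
SrailR [-86.5 -39.1  12. ]
Troller [-68.    2.1  -3. ]
Tbar? [211.8   0.9  98. ]
Tlow [277.   -7.4  96. ]
prior 2000 [0.5551 0.1955 0.0989] [10.17  6.3 ] rail rms px by band [np.float64(0.19), np.float64(0.29), np.float64(-0.33), np.float64(-0.08)]
[-2.2  0.  -0.3 -0.7 -0.4 -1.5 -0.3 -1.6]
TrailL [-91.3  38.1  12. ]
TrailR [-90.2 -46.   12. ]
SrailL [-85.1  44.5  12. ]
SrailR [-84.8 -38.2  12. ]
Troller [-67.9   1.2  -3. ]
Tbar? [210.8   0.4  98. ]
Tlow [275.7  -7.8  96. ]
```

```bash
cat > ov.py <<'E'
import pickle,sys
from h import *
T,S=pickle.load(open("fr.pkl","rb")); o,M=pickle.load(open("deck.pkl","rb"))
def ov(f,x0,y0,w,h,k,n):
    a=cv2.resize(f["color"][y0:y0+h,x0:x0+w],None,fx=k,fy=k,interpolation=cv2.INTER_CUBIC); a=cv2.convertScaleAbs(a,alpha=1.5,beta=-20)
    def L(A,B,c):
        p=((proj(f,[o+M@np.array(A)/1e3,o+M@np.array(B)/1e3])-[x0,y0]+.5)*k).astype(int); cv2.line(a,tuple(map(int,p[0])),tuple(map(int,p[1])),c,1)
    for y in(37,45,-37,-45): L((-90,y,12),(335,y,12),(0,0,255))
    for i in range(18): L((-53+22*i,-37,0),(-53+22*i,37,0),(0,255,0))
    for x in(91,99): L((x,-52,98),(x,52,98),(255,0,255))
    for y in(-52,52,44,-44):L((91,y,98),(290,y,98),(255,0,255))
    L((335,-37,0),(335,37,0),(0,255,255)); L((335,-37,40),(335,37,40),(0,255,255))
    cv2.imwrite("pics/"+n,a)
v=sys.argv[1]
ov(T,105,30,105,205,3,"ovT%s.png"%v); ov(S,160,210,190,174,4,"ovS%s.png"%v)
E
python3 ov.py 1
```

```text
(no output)
```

View pics/ovT1.png

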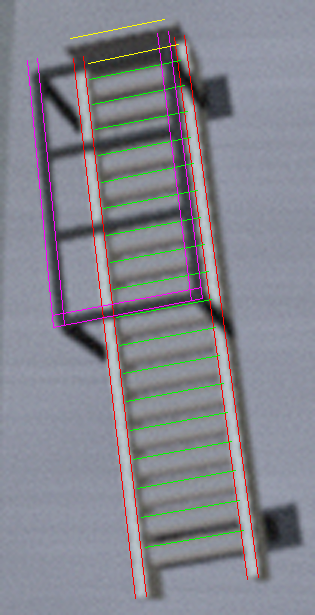

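View pics/ovS1.png

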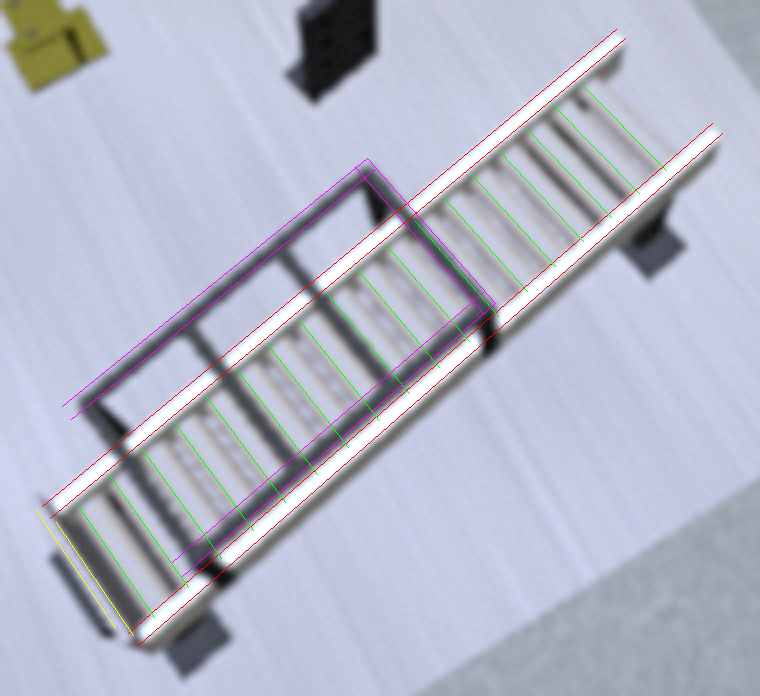

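```bash
cat > plan.py <<'E'
import pickle
from h import *
T,S=pickle.load(open("fr.pkl","rb")); o,M=pickle.load(open("deck.pkl","rb")); o=o-.007*M[:,0]
G=.017
def down(yaw,s=1):   # tool with jaws along object y for an object of given heading (deg), level
    a=np.radians(yaw); y=s*np.array([-np.sin(a),np.cos(a),0]); z=np.array([0,0,-1.]); return np.c_[y,np.cross(z,y),z]
def deckrot(s=1):
    y=s*M[:,1]; z=-M[:,2]; return np.c_[y,np.cross(z,y),z]
def deckpt(x,z): return o+M@np.array([x,0,z])
DY=np.degrees(np.arctan2(M[1,0],M[0,0]))
cc=onplane(T,[(371,184),(408,204),(397.6,226.4),(360.5,206)],.062)
CART=cc[:,:2].mean(0)
OBJ={"bracket":(np.array([.5885,-.1698]),-56.2),"tin":(np.array([.4589,-.1119]),DY),"carton":(CART,61.3)}
E
python3 - <<'E'
from plan import *
from plant import arm
print(CART,[round(np.linalg.norm(cc[i]-cc[i-1])*1e3,1) for i in range(4)],np.degrees(np.arctan2(*(cc[0]-cc[1])[[1,0]])),DY,o)
print(arm.read_joint_positions())
for n,(p,yaw) in OBJ.items():
  for s in(1,-1):
    for yy in ((yaw,yaw+180) if n=="carton" else (yaw,)):
      for (P,R) in (((*p,.26),down(yy,s)),((*p,G),down(yy,s))):
        q=arm.ik(np.array(P),R); print(n,s,round(yy),None if q is None else np.round(q).astype(int))
for s in(1,-1):
  for z in(G,.10): q=arm.ik(deckpt(.005,z),deckrot(s)); print("deck",s,None if q is None else np.round(q).astype(int))
E
```

```text
[ 0.51435357 -0.29075496] [np.float64(55.2), np.float64(95.7), np.float64(56.0), np.float64(96.1)] 62.022004110974116 10.172900092473752 [0.5483005  0.19429513 0.0996381 ]
[62.11965671 33.01518378  1.42448792 82.36617546 -0.85986175 64.68820339
 -3.23620193]
bracket 1 -56 [ 30  28 -29  89  14  66  32]
bracket 1 -56 [ 26  43 -23 104  25  38  22]
bracket -1 -56 [   1   27   17   90   -8   64 -126]
bracket -1 -56 [   1   44   18  105  -21   35 -114]
tin 1 10 [ 44  18 -47 108  15  60  90]
tin 1 10 [ 26  37 -27 125  37  27  70]
tin -1 10 [ 13  14  -7 109   2  57 -74]
tin -1 10 [  8  35   0 125   0  20 -72]
carton 1 61 [ -14   45   78   94  -45   78 -138]
carton 1 61 [   6   46   32  108  -39   37 -147]
carton 1 241 [ 32  25 -11  93   5  63  -9]
carton 1 241 [ 29  41  -7 107   9  32 -12]
carton -1 61 [ 32  25 -11  93   5  63  -9]
carton -1 61 [ 29  41  -7 107   9  32 -12]
carton -1 241 [ -14   45   78   94  -45   78 -138]
carton -1 241 [   6   46   32  108  -39   37 -147]
deck 1 [  5  42 -48  97  31  62  47]
deck 1 [  6  38 -51  90  27  72  50]
deck -1 [ -16   36  -12   98    6   53 -110]
deck -1 [ -12   32  -18   91    8   65 -112]
```

```bash
cat > act.py <<'E'
from plan import *
from plant import arm, grab_frame
def st(l): print(l,"t",round(arm.read_time_s(),2),"tcp",np.round(arm.read_tcp_pos(),4),"F",np.round(arm.read_ft_force(),1),"w",round(arm.read_gripper_width(),4))
def snap(tag):
    for n in("top","scene"):
        f=grab_frame(n); pickle.dump(f,open(f"{n}_{tag}.pkl","wb")); c=f["color"]
        c=c[30:240,100:420] if n=="top" else c[100:384,150:380]
        cv2.imwrite(f"pics/{n}_{tag}.png",cv2.resize(c,None,fx=2,fy=2,interpolation=cv2.INTER_CUBIC))
def pick(p,R,g=G):
    arm.goto(np.array([*p,.13]),R); st("above")
    hit=arm.move_straight(np.array([*p,g]),rate=.12,max_force=12); st("down hit=%s"%hit)
    if hit: return False
    arm.gripper_to(.0); st("closed"); return True
E
python3 - <<'E'
from act import *
p,yaw=OBJ["bracket"]; R=down(yaw,1)
arm.goto(np.array([*p,.2]),R); st("hi")
if pick(p,R):
    arm.move_straight(np.array([*p,.05]),rate=.08); st("lift")
    snap("b1")
E
```

```text
hi t 2.21 tcp [ 0.5881 -0.1716  0.1999] F [-0.5 -0.2 -0.1] w 0.0852
above t 2.59 tcp [ 0.588  -0.1705  0.1298] F [-0.  -0.1  0.7] w 0.0853
down hit=False t 3.68 tcp [ 0.5891 -0.1699  0.0178] F [-0.1  1.1  0.7] w 0.0855
closed t 4.17 tcp [ 0.5888 -0.1699  0.0175] F [-1.  -0.1  6.6] w 0.0393
lift t 4.73 tcp [ 0.5885 -0.1699  0.0503] F [-0.  -0.3 -3.4] w 0.0391
```

View pics/scene_b1.png

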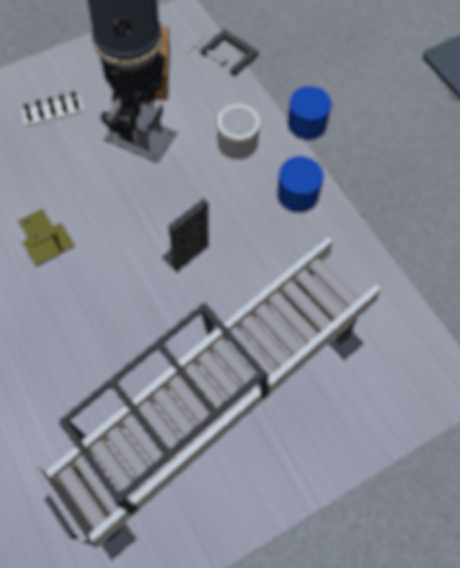

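The bracket is held at (140,130) with a grip width of 39 mm and a weight of 3.4 N. Its lip is on the right, the robot side, as planned. I'll carry it to the lane and stop just above the rollers to check.

```bash
cat >> act.py <<'E'
def best(P,cands):
    q0=np.array(arm.read_joint_positions()); r=[]
    for R in cands:
        q=arm.ik(np.array(P),R)
        if q is not None: r.append((np.abs(np.array(q)-q0).max(),R))
    r.sort(key=lambda t:t[0]); print("dq",[round(t[0]) for t in r]); return r[0][1]
def carry(p,cands,zh=.045,x=.005,g=G):
    arm.move_straight(np.array([*p,.23]),rate=.2)
    R=best(deckpt(x,.13),cands)
    arm.goto(deckpt(x,.15),R); st("hover")
    arm.move_straight(deckpt(x,g+zh),rate=.15); arm.sleep(.3); st("near"); return R
E
python3 - <<'E'
from act import *
p,yaw=OBJ["bracket"]
carry(p,[deckrot(1)]); snap("b2")
E
```

```text
dq [25]
hover t 7.27 tcp [0.5702 0.1959 0.2478] F [ 0.4 -0.6 -2.7] w 0.0394
near t 8.3 tcp [0.5602 0.1965 0.1614] F [ 0.1 -0.4 -3.3] w 0.0392
```

View pics/scene_b2.png

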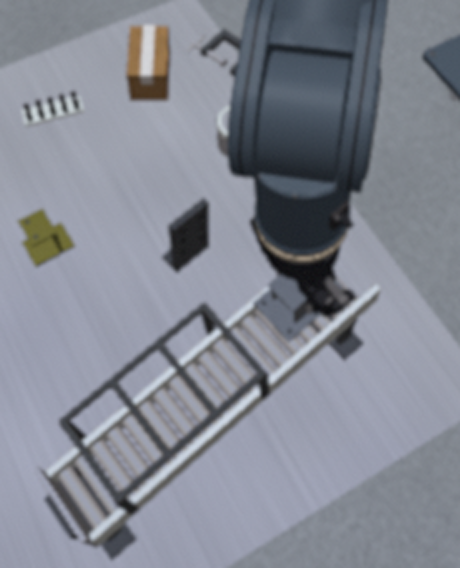

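View pics/top_b2.png

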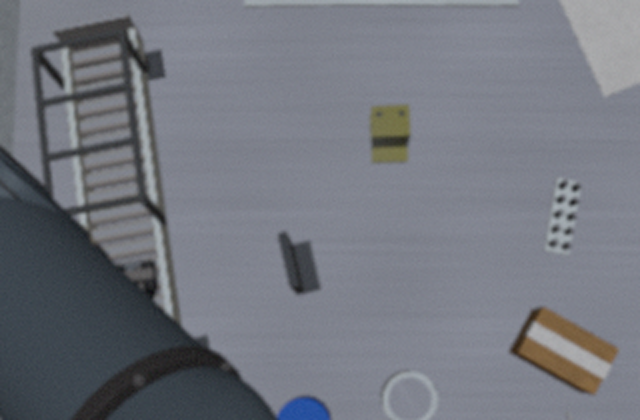

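```bash
python3 - <<'E'
from plan import *
f=pickle.load(open("scene_b2.pkl","rb")); x0,y0,w,h,k=255,210,100,90,7
a=cv2.resize(f["color"][y0:y0+h,x0:x0+w],None,fx=k,fy=k,interpolation=cv2.INTER_CUBIC); a=cv2.convertScaleAbs(a,alpha=1.6,beta=-10)
pos=np.array([0.5602,0.1965,0.1614]); B=pos-M[:,2]*.0175   # expected bracket origin
P=np.array([[.045,.03,.004],[.045,-.03,.004],[-.045,-.03,.004],[-.045,.03,.004]])@M.T+B
p=((proj(f,P)-[x0,y0]+.5)*k).astype(np.int32); cv2.polylines(a,[p],True,(0,0,255),1)
P=np.array([[.03,.02,.054],[.03,-.02,.054],[-.03,-.02,.054],[-.03,.02,.054]])@M.T+B
p=((proj(f,P)-[x0,y0]+.5)*k).astype(np.int32); cv2.polylines(a,[p],True,(0,255,0),1)
cv2.imwrite("pics/b2c.png",a)
E
```

```text
(no output)
```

View pics/b2c.png

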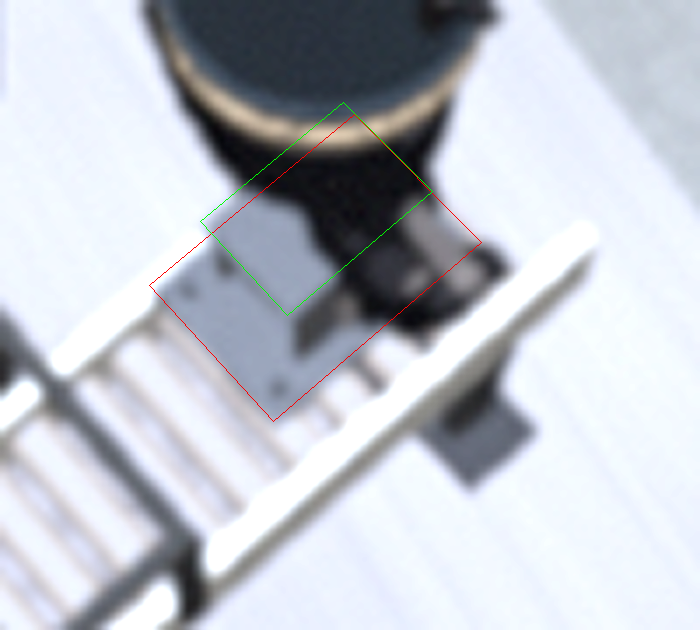

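The held bracket sits within about 1–2 mm of the predicted outline and is square to the lane, with the lip uphill. Setting it down.

```bash
cat >> act.py <<'E'
def setdown(x=.005,g=G):
    hit=arm.move_straight(deckpt(x,g+.012),rate=.1,max_force=6); st("mid hit=%s"%hit)
    if not hit:
        hit=arm.move_straight(deckpt(x,g-.012),rate=.02,max_force=4)
    st("touch hit=%s"%hit); d=(np.array(arm.read_tcp_pos())-o)@M; print("deck coords mm",np.round(d*1e3,1)); return hit
def release(x=.005):
    arm.gripper_to(.085); st("open")
    arm.sleep(.6); d=(np.array(arm.read_tcp_pos())-o)@M
    arm.move_straight(deckpt(x,.13),rate=.15); st("up")
E
python3 - <<'E'
from act import *
setdown(); snap("b3")
E
```

```text
mid hit=False t 8.88 tcp [0.5563 0.1958 0.1278] F [-1.2  0.8 -3.7] w 0.0395
touch hit=True t 9.59 tcp [0.5555 0.1956 0.1157] F [ 2.4 -0.6  5.2] w 0.0395
deck coords mm [ 5.5 -0.  16.8]
```

```bash
python3 - <<'E'
import pickle,cv2
f=pickle.load(open("scene_b3.pkl","rb")); cv2.imwrite("pics/b3c.png",cv2.convertScaleAbs(cv2.resize(f["color"][210:300,255:355],None,fx=7,fy=7,interpolation=cv2.INTER_CUBIC),alpha=1.6,beta=-10))
E
```

View pics/b3c.png

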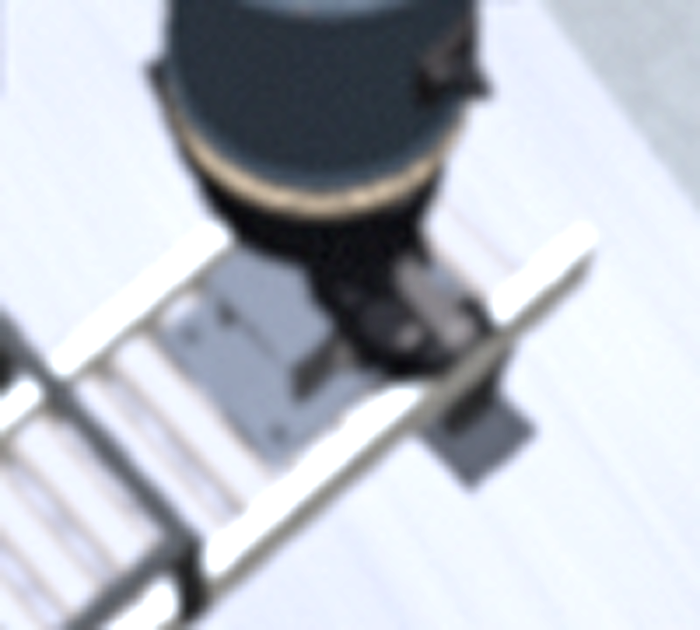

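The bracket is on the rollers between the rails, and contact came at 16.8 mm against the 17 expected. Releasing.

```bash
python3 - <<'E'
from act import *
release(); snap("b4")
E
```

```text
open t 10.21 tcp [0.5545 0.195  0.1147] F [ 0.6 -0.1 -0.7] w 0.0849
up t 11.72 tcp [0.5668 0.1973 0.2274] F [ 0.2 -0.1 -0.1] w 0.0851
```

View pics/scene_b4.png

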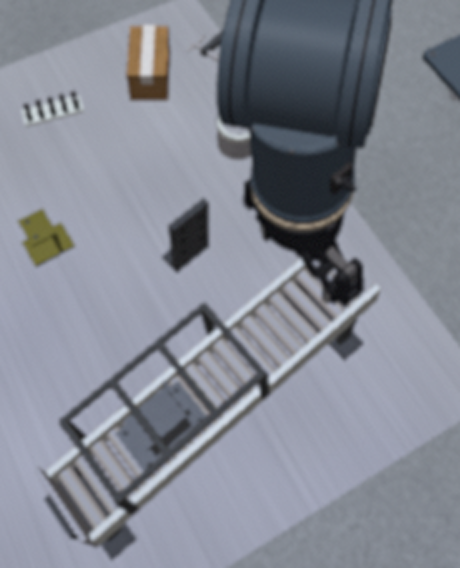

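The bracket has rolled to mid-cage, near (160,420), with the lip on the uphill side. I'll pick up the tin while it finishes.

```bash
python3 - <<'E'
from act import *
p,yaw=OBJ["tin"]
R=best(np.array([*p,.2]),[down(yaw,1),down(yaw,-1)]); sg=int(np.sign(R[:,0]@M[:,1])); print("s",sg)
arm.goto(np.array([*p,.2]),R)
snap("t0")
if pick(p,R):
    arm.move_straight(np.array([*p,.05]),rate=.08); st("lift")
    snap("t1")
E
```

```text
dq [41, 127]
s 1
above t 13.55 tcp [ 0.459  -0.1107  0.13  ] F [0.8 0.8 0.6] w 0.085
down hit=False t 14.64 tcp [ 0.4594 -0.112   0.0176] F [-0.3  0.1 -0.1] w 0.0849
closed t 14.99 tcp [ 0.4593 -0.1119  0.0179] F [-1.3 -0.1 10. ] w 0.0605
lift t 15.56 tcp [ 0.4588 -0.1122  0.0499] F [-0.6  0.6 -2.4] w 0.0603
```

View pics/scene_t1.png

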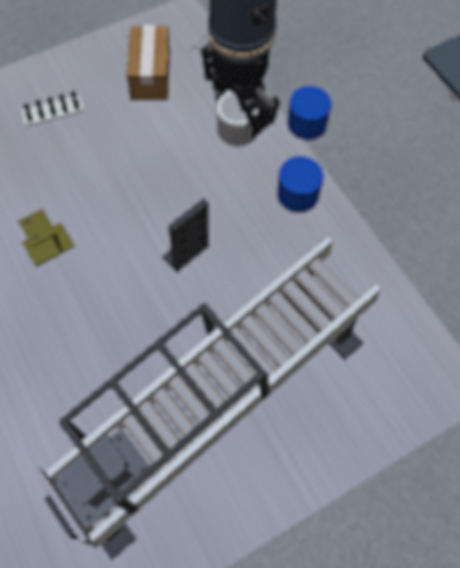

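The bracket is home against the stop, at (90,490). The tin is held at (236,118), width 60 mm. Carrying it over.

```bash
python3 - <<'E'
from act import *
p,yaw=OBJ["tin"]
carry(p,[deckrot(1)]); setdown(); snap("t3")
f=pickle.load(open("scene_t3.pkl","rb")); cv2.imwrite("pics/t3c.png",cv2.convertScaleAbs(cv2.resize(f["color"][210:300,255:355],None,fx=6,fy=6,interpolation=cv2.INTER_CUBIC),alpha=1.6,beta=-10))
E
```

```text
dq [41]
hover t 17.96 tcp [0.5697 0.1962 0.2477] F [-0.  -1.  -3.2] w 0.0608
near t 18.99 tcp [0.5602 0.1966 0.1614] F [-0.3 -0.7 -2.9] w 0.0608
mid hit=False t 19.48 tcp [0.5563 0.1959 0.1278] F [ 1.  -0.  -2.6] w 0.0609
touch hit=True t 20.17 tcp [0.5554 0.1955 0.1162] F [ 2.1 -0.4  5.6] w 0.0604
deck coords mm [ 5.4 -0.  17.2]
```

View pics/t3c.png

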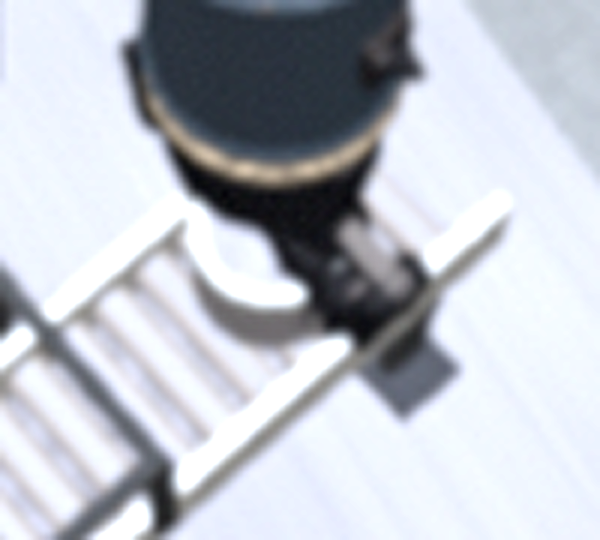

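The tin is seated on the rollers between the rails at the expected height, so I'll release it. Then I'll refine the carton centre with two views before going for it.

```bash
python3 - <<'E'
from act import *
release(); snap("t4")
c=S["color"]
# carton top corners in scene (crop c6: x0=195,y0=105,k=8): far L, far R, near R, near L
sc=[(195+162/8-.5,105+65/8-.5),(195+314/8-.5,105+65/8-.5),(195+314/8-.5,105+265/8-.5),(195+148/8-.5,105+265/8-.5)]
P=onplane(S,sc,.062); print(np.round(P*1e3,1)); print("centre S",P.mean(0)[:2],"top",CART, "sides",[round(np.linalg.norm(P[i]-P[i-1])*1e3,1) for i in range(4)])
P=onplane(S,[(195+162/8-.5,105+358/8-.5),(195+311/8-.5,105+358/8-.5)],0); print("near bottom",np.round(P*1e3,1))
E
```

```text
open t 20.64 tcp [0.5545 0.195  0.1152] F [ 0.1 -0.9  0.6] w 0.0849
up t 22.15 tcp [0.5668 0.1973 0.2274] F [ 0.2 -0.4  0.4] w 0.085
[[ 517.  -344.9   62. ]
 [ 465.4 -316.4   62. ]
 [ 511.6 -227.2   62. ]
 [ 565.4 -257.1   62. ]]
centre S [ 0.51485909 -0.28640322] top [ 0.51435357 -0.29075496] sides [np.float64(100.3), np.float64(58.9), np.float64(100.4), np.float64(61.5)]
near bottom [[ 563.4 -261.9    0. ]
 [ 512.9 -233.8    0. ]]
```

View pics/scene_t4.png

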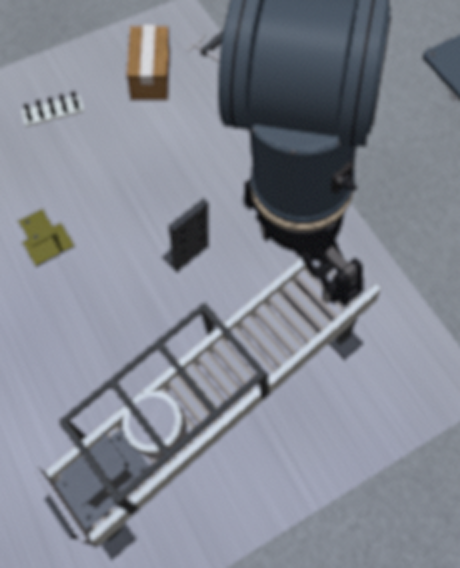

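The tin is home and upright at (153,422), touching the bracket. The two views put the carton centre at (0.5146, -0.2885), heading about 61.6°. Going for the carton.

```bash
python3 - <<'E'
from act import *
p,yaw=np.array([.5146,-.2885]),61.6
R=best(np.array([*p,.2]),[down(yaw,1),down(yaw,-1)])
arm.goto(np.array([*p,.2]),R)
if pick(p,R,.020):
    arm.move_straight(np.array([*p,.05]),rate=.08); st("lift")
    carry(p,[deckrot(1),deckrot(-1)],g=.020); setdown(g=.020); snap("c3")
f=pickle.load(open("scene_c3.pkl","rb")); cv2.imwrite("pics/c3c.png",cv2.convertScaleAbs(cv2.resize(f["color"][210:300,255:355],None,fx=6,fy=6,interpolation=cv2.INTER_CUBIC),alpha=1.6,beta=-10))
E
```

```text
dq [66, 88]
above t 24.42 tcp [ 0.5147 -0.2874  0.1298] F [1.2 0.5 0.9] w 0.0849
down hit=False t 25.48 tcp [ 0.5151 -0.2888  0.0208] F [ 1.   0.3 -0.5] w 0.0852
closed t 25.84 tcp [ 0.515  -0.2887  0.021 ] F [-1.2  1.1  6.8] w 0.0592
lift t 26.37 tcp [ 0.5146 -0.2886  0.0503] F [ 0.2  0.3 -2.9] w 0.0594
dq [63, 95]
hover t 29.2 tcp [0.5699 0.1967 0.2478] F [-0.2 -0.4 -2.8] w 0.0595
near t 30.22 tcp [0.5605 0.1966 0.1643] F [-0.5  0.3 -2.6] w 0.0598
mid hit=False t 30.7 tcp [0.5566 0.1958 0.1308] F [-0.3  0.2 -2.5] w 0.0591
touch hit=True t 31.39 tcp [0.5558 0.1956 0.1192] F [ 0.9 -0.3  4.8] w 0.0594
deck coords mm [ 5.4 -0.1 20.2]
```

View pics/c3c.png

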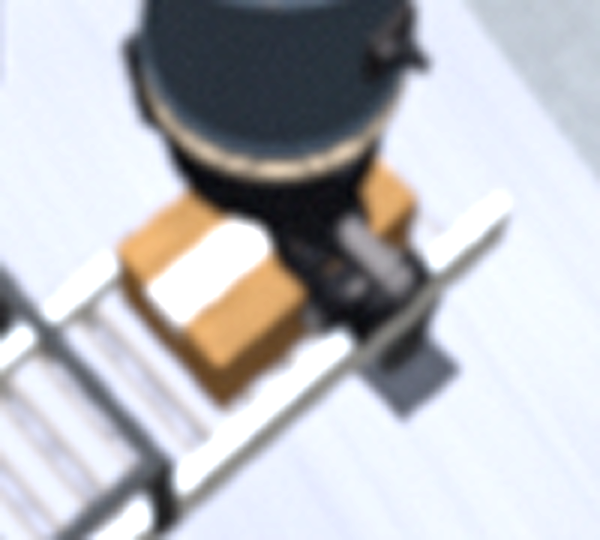

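View pics/scene_c3.png

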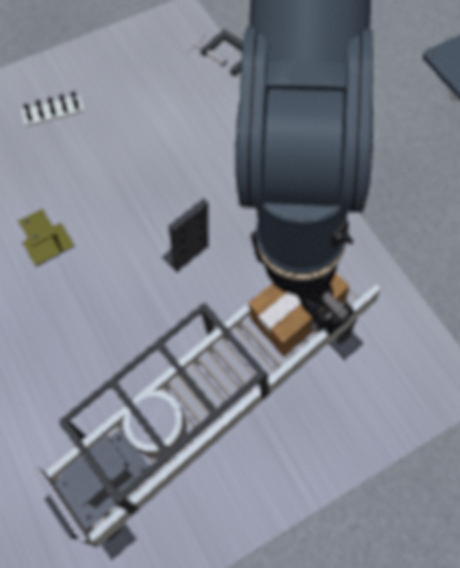

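The carton lies lengthwise between the rails at the expected height, with the tin and bracket still home. I'll release it and move the arm away to look.

```bash
python3 - <<'E'
from act import *
release(); arm.sleep(1.5)
p=np.array([.5146,-.2885,.28]); R=best(p,[down(61.6,1),down(61.6,-1)]); arm.goto(p,R); arm.sleep(.5); st("away"); snap("f1"); arm.sleep(1.); snap("f2")
a,b=[pickle.load(open(f"scene_f{i}.pkl","rb"))["color"].astype(int) for i in(1,2)]
print("lane change max of blurred diff",cv2.blur(np.abs(a-b).max(2).astype(np.float32),(5,5))[210:384,160:350].max())
for n,(x0,y0,w,h,k) in {"scene":(160,240,130,130,5),"top":(105,30,100,120,5)}.items():
    f=pickle.load(open(f"{n}_f2.pkl","rb")); cv2.imwrite(f"pics/{n}_fc.png",cv2.convertScaleAbs(cv2.resize(f["color"][y0:y0+h,x0:x0+w],None,fx=k,fy=k,interpolation=cv2.INTER_CUBIC),alpha=1.5,beta=-15))
E
```

```text
open t 31.88 tcp [0.5548 0.195  0.1182] F [-0.3  0.3 -1.3] w 0.0852
up t 33.37 tcp [0.5669 0.1973 0.2275] F [-0.1 -0.7 -0.1] w 0.085
dq [65, 91]
away t 37.16 tcp [ 0.5146 -0.2884  0.28  ] F [ 0.9 -0.4 -0.6] w 0.0851
lane change max of blurred diff 2.32
```

View pics/scene_fc.png

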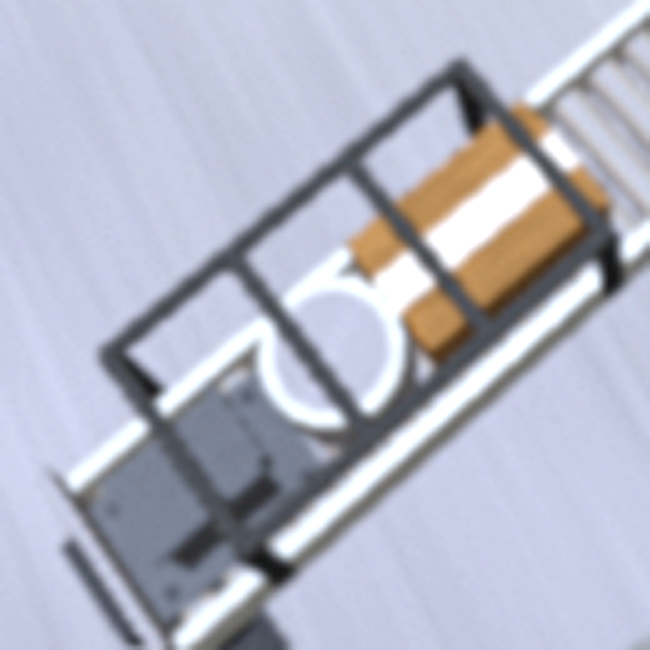

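View pics/top_fc.png

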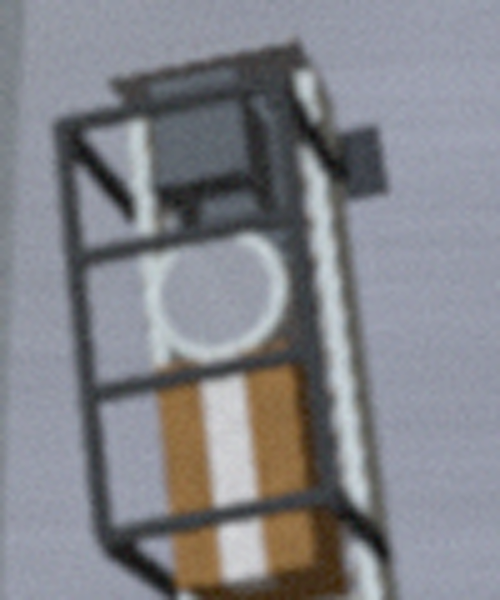

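View pics/top_f2.png

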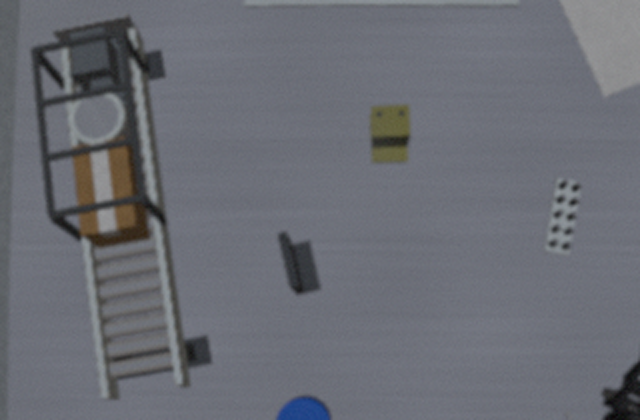

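The row is closed up in both views: bracket on the stop with its lip uphill, then the tin, then the carton lengthwise. The lane image did not change over about 1 s. The olive bracket and pin strip look unmoved, and the clamp was seen unmoved before the last release. Handing in.

```bash
python3 - <<'E'
from plant import arm
arm.sign_off(); print(arm.read_time_s())
E
```

```text
the job is handed in; nothing more can be done
the job is handed in; nothing more can be done
```

I loaded the grey bracket (lip uphill), then the tin, then the carton lengthwise. Each was set on the rollers at the high end, released at contact, and rolled home by itself. I handed the job in at about 38 s on the robot clock.

**Last checks:**
- **Row:** Both views show a closed-up, upright row against the stop, and the lane did not change between two pictures about 1 s apart. The gripper was clear of everything.
- **Set-downs:** All three touched down within 0.3 mm of the expected height.
- **Bystanders:** The olive bracket and pin strip look unmoved. The clamp looked unmoved just before the last release, but I did not look at it again after moving the arm back over that area.

**Disagreements:**
- **Deck position:** My first estimate of the deck's position along the lane, taken from the cage mouth, disagreed with the rollers and the low end of the cage by 6–10 mm. I shifted it 7 mm uphill.
- **Carton centre:** The two views disagreed by 4 mm, so I used about the mean.
- **Weights:** The force readings put the loads at roughly 2.5–3.4 N, somewhat below what the stated masses imply.

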